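# Set the clay pots in their matching saucers

## Robot

A 6-joint arm with a two-finger parallel gripper is mounted at the origin on the work surface. World frame = base frame: x ahead of the robot, y to its left, z up, the work surface at z = 0. Lengths are in m, angles in rad, forces in N, time in s.
With the tool pointing down it reaches from about 0.35 to 0.975 m from the base axis. Payload 4.9 kg.
Tool frame: the origin (TCP) lies on the centre line of the jaws, within the pads' length; the fingertips stand 11 mm ahead of it and the grasp point (between the pads) lies 8 mm behind it; z points along the fingers, y is the line along which they close (so a half turn about z gives the same grasp; the last joint's range is limited). The gripper opens to 85 mm and grips with 20 to 120 N. Pads are 22 mm wide; open, the fingers measure 114 mm over their backs; the gripper's body (76 mm by 85 mm) begins 54 mm behind the grasp point. The pads swing forward as they close: fully open they stand 13 mm farther back than shut.
Start: joints at [-1.409, 0.053, 1.613, -0, 1.476, -0.119], TCP at [0.173, -0.601, 0.242] pointing down, gripper open.
Joint ranges: [-3.01, 3.01], [-1.01, 2.22], [0.06, 2.58], [-1.02, 4.17], [0.09, 2.62], [-3.14, 3.14]. Speed limits (rad/s): [2.57, 2.57, 3.14, 3.14, 3.14, 3.14].

## Interface

Orientations are given as a unit quaternion [w, x, y, z].
In Python, from rig import readout, get_image, ticket gives the robot as it stands.
- The arm moves only by the tool jog_arm, never from a script. Its argument "motion" is text: rows parted by semicolons, each of 7 numbers parted by spaces: the turn, a rotation vector about the world's x, y, z in degrees, then the shift along the world's x, y, z in m, then the finger opening in m, from 0 to 0.0854. In form: rx ry rz x y z claw; .... A call has 1 to 12 rows; each row shifts and turns the commanded pose from where the row before left it; what a row does not reach is not made up. A row lasts 1/10 s, in which the tool goes at most 50 mm and 8.59 degrees, less where a joint would pass 70% of its speed; a pose out of reach is approached as far as the arm can. A call is refused whole if a number of a shift passes 0.05 or a number of a turn 8.59, either way. A call with a gripper value outside its range is refused whole. The fingers move at their own pace and stop on an object; "force" is the grip in N (left out, the last holds). Time passes only in rows, so rows that do not move let the fingers close. It gives the time, the measured TCP pose, the force, the opening and the grip force at its end, in the units of the state.
- readout.get_obs(): the state, without advancing time (a new reading comes with each control period).
- get_image(name): name is "side" or "top" or "wrist"; returns a dict with "pixels" (420x560x3 uint8, red, green, blue), "K" (3x3 intrinsics, pixels), "D" ([k1, k2, p1, p2, k3] as OpenCV has them; the pictures are not rectified), "rvec" (rotation vector, rad) and "tvec" (3), from world to camera coordinates, as OpenCV has them; the wrist camera has in their place "T_tool_cam" (4x4, takes a point from camera to tool coordinates, whose origin is the TCP and whose axes are the flange's). Camera axes: x right, y down, z forward; pixel columns grow to the right and rows downward; lengths in m; the calibration is good to about 2 mm. A picture is of the moment at which its call begins: read the wrist's pose just before it. There is no depth.
- ticket.close_job(): hands the job in; it is judged then, once.
The state is a dict: "time_s": time; "joints": joint angles; "qvel": joint speeds; "tau": joint torques, N m; "position": TCP position; "orientation": TCP orientation; "ft_force": force on the tool from outside, world axes, zero at the start; "ft_torque": the same for the moment, N m; "finger_gap": finger opening in m; "finger_force": force on a finger pad.
Only numpy, scipy, OpenCV 4.12 (cv2) and the standard library are available. Lean on these libraries where they do the work, as an engineer would, in place of code of your own. Each camera call takes 0.05 s, during which the arm holds its last target. There are 200 camera calls.

## Task

Four empty clay pots and their four saucers stand mixed up on the greenhouse bench: put each pot into the saucer of its own shape and size, upright, its foot flat on the saucer's floor inside the rim, the oblong one lengthways, and let go of it. The clay is brittle, so set the pots down gently, without dropping them or knocking them over, and leave the tape roll and the seed jar where they are.

Things in the scene. Friction and masses are not known exactly. Their poses are not given: they have to be found in the camera images.
- large_round_pot_center (a point): Large round clay pot, hollow, open at the top, loose, standing upright on the bench; 64 mm high, about 0.14 kg. The top 22 mm are a straight upright collar of 66 mm diameter, good to grip across; below it tapers to a foot of 50 mm diameter. This point is on its upright axis, half-way up; z points up when it stands.
- small_round_pot_center (a point): Small round clay pot, hollow, open at the top, loose, standing upright on the bench; 50 mm high, about 0.06 kg. The top 22 mm are a straight upright collar of 42 mm diameter; below it tapers to a foot of 30 mm diameter. This point is on its upright axis, half-way up; z points up when it stands.
- square_pot_center (a point): Square clay pot, hollow, open at the top, loose, standing upright on the bench; 58 mm high, about 0.15 kg. The top 22 mm are a straight upright collar 54 by 54 mm; below it steps in to a foot 44 by 44 mm. x and y run square to its sides. This point is on its upright axis, half-way up; z points up when it stands.
- trough_pot_center (a point): Oblong clay trough pot, hollow, open at the top, loose, standing upright on the bench; 50 mm high, about 0.17 kg. The top 22 mm are a straight upright collar 94 mm long (x) by 46 mm wide (y); below it steps in to a foot 84 by 36 mm. Grip it across the 46 mm. This point is on its upright axis, half-way up; z points up when it stands.
- large_round_saucer: Large round clay saucer, 68 mm inside and 76 mm outside diameter. The rim is 4 mm thick and 9 mm high over the bench, the inner floor 4 mm over the bench. Lies flat and cannot be shifted. Origin: centre of its underside, on the bench; z up.
- small_round_saucer: Small round clay saucer, 48 mm inside and 56 mm outside diameter. The rim is 4 mm thick and 9 mm high over the bench, the inner floor 4 mm over the bench. Lies flat and cannot be shifted. Origin: centre of its underside, on the bench; z up.
- square_saucer: Square clay saucer, 62 by 62 mm inside, 70 by 70 mm outside; x and y run square to its sides. The rim is 4 mm thick and 9 mm high over the bench, the inner floor 4 mm over the bench. Lies flat and cannot be shifted. Origin: centre of its underside, on the bench; z up.
- trough_saucer: Oblong clay saucer, 102 mm (x) by 54 mm (y) inside, 110 by 62 mm outside. The rim is 4 mm thick and 9 mm high over the bench, the inner floor 4 mm over the bench. Lies flat and cannot be shifted. Origin: centre of its underside, on the bench; z up.
- tape_roll: Bystander: loose roll of red tape lying flat, 52 mm diameter, 20 mm high. Origin: centre of its underside.
- seed_jar: Bystander: loose amber glass seed jar with a steel cap, standing, about 46 mm diameter, 55 mm high. Origin: centre of its underside.
Mind the look-alikes: they are no part of the job. Leave any blue look-alike of the part that bears large_round_pot_center alone.

How it is judged:
At the end, for the whole second after the job is handed in: Each pot stands upright (0.08 rad) in the saucer of its own shape and size, axis within 13 mm of the saucer's centre, foot on its inner floor (2.5 mm), the trough within 0.25 rad of lengthways either way round; all pots released and at rest (horizontal distance between large_round_pot_center and large_round_saucer below 0.013 m and z of large_round_pot_center in the frame of large_round_saucer between 0.033 and 0.0385 m and angle between each of large_round_pot_center, small_round_pot_center, square_pot_center, trough_pot_center's own z axis and vertical below 0.08 rad and linear speed of each of large_round_pot, small_round_pot, square_pot, trough_pot below 0.02 m/s and contact force between each of large_round_pot, small_round_pot, square_pot, trough_pot and the fingers below 0.1 N and horizontal distance between small_round_pot_center and small_round_saucer below 0.013 m and z of small_round_pot_center in the frame of small_round_saucer between 0.026 and 0.0315 m and horizontal distance between square_pot_center and square_saucer below 0.013 m and z of square_pot_center in the frame of square_saucer between 0.03 and 0.0355 m and horizontal distance between trough_pot_center and trough_saucer below 0.013 m and z of trough_pot_center in the frame of trough_saucer between 0.026 and 0.0315 m and angle between the x axis of trough_pot_center and the x axis of trough_saucer, either way round below 0.25 rad); the robot touches nothing.
It fails at once if a pot is dropped or flung (free of the fingers and faster than 0.6 m/s) ((linear speed of large_round_pot above 0.6 m/s and contact force between large_round_pot and the fingers below 0.05 N) or (linear speed of small_round_pot above 0.6 m/s and contact force between small_round_pot and the fingers below 0.05 N) or (linear speed of square_pot above 0.6 m/s and contact force between square_pot and the fingers below 0.05 N) or (linear speed of trough_pot above 0.6 m/s and contact force between trough_pot and the fingers below 0.05 N)).
It fails at once if a pot is tipped over (leaning more than 0.8 rad) (angle between any of large_round_pot_center, small_round_pot_center, square_pot_center, trough_pot_center's own z axis and vertical above 0.8 rad).
It fails at once if the tape roll is shifted by more than 25 mm (distance of tape_roll from where it was at the start of the episode above 0.025 m).
It fails at once if the seed jar is shifted by more than 25 mm (distance of seed_jar from where it was at the start of the episode above 0.025 m).
It also fails if it takes over 106 s, if anything falls off the work surface, if the arm or the gripper's body presses on something with over 40 N, if the wrist force passes 120 N, or if a joint passes its speed limit or range.

## Working session

There is one attempt and no reset: what is moved stays moved. The work goes in short steps, Python scripts to look and compute and a tool call to move; the robot and the scene stay as the last step left them, time stands still between calls to the robot, and variables do not carry over. Pictures are saved under pics/ and viewed, at most 14 in all, crops included, and the job is handed in when it is done.

Besides the shell and the picture viewer there is one more tool, called after "Request:" as name(argument=value, ...) on one line, values as JSON. jog_arm: Moves the arm, as the interface text tells. Its arguments: {"type":"object","properties":{"motion":{"type":"string"},"force":{"type":"number"}},"required":["motion"]}

```bash
mkdir -p pics; ls; python3 - <<'E'
from rig import readout,get_image
import cv2
print(readout.get_obs())
for n in("top","side"):
    d=get_image(n); cv2.imwrite(f"pics/{n}0.png",d["pixels"][:,:,::-1]); print(n,d["K"],d["D"],d["rvec"],d["tvec"])
E
```

```text
pics
{'time_s': 0.0, 'joints': array([-1.40899189e+00,  5.33972006e-02,  1.61428590e+00, -7.48380376e-06,
        1.47597666e+00, -1.18970992e-01]), 'qvel': array([-0.00064846, -0.00027598,  0.00062939, -0.00099685, -0.00054034,
        0.00129553]), 'tau': array([ 7.81896506e-04, -3.93678296e+01, -3.70175064e+01, -3.86977251e-05,
        6.99349330e-03,  3.57661687e-07]), 'position': array([ 0.17310798, -0.59993346,  0.24104281]), 'orientation': array([-1.03323842e-03,  9.90161240e-01,  1.39927303e-01, -2.58575413e-05]), 'ft_force': array([-0.26151335,  0.60667805, -0.99377798]), 'ft_torque': array([ 0.01988301, -0.01527896,  0.01584109]), 'finger_force': 0.0, 'finger_gap': 0.08548187383443547}
top [[415.2695685    0.         287.62979823]
 [  0.         415.2695685  210.69774577]
 [  0.           0.           1.        ]] [-0.04223234  0.          0.          0.          0.        ] [ 2.22431895 -2.19678592  0.0467792 ] [0.04166742 0.49036378 1.01961441]
side [[531.80262151   0.         277.86680668]
 [  0.         531.80262151 213.77367703]
 [  0.           0.           1.        ]] [-0.15975609  0.          0.          0.          0.        ] [ 0.31558176 -2.65174105  1.41910006] [0.51767975 0.1033965  1.28359081]
```

View pics/top0.png

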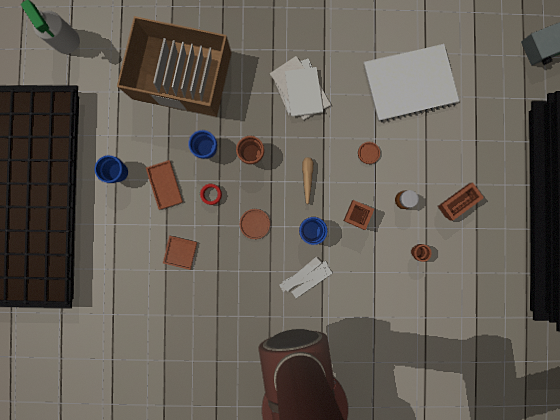

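View pics/side0.png

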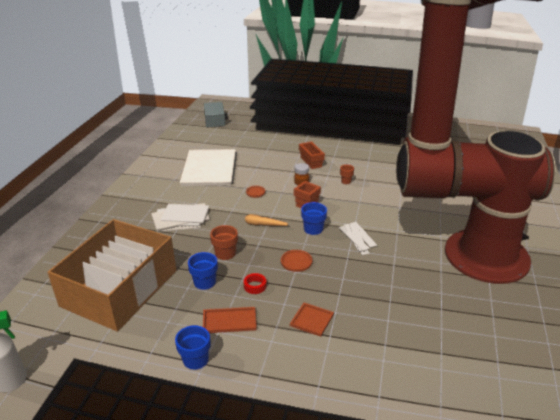

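Top view: image up is +x and left is +y. Pots: large (251,150), small (421,253), square (360,214), trough (463,202). Saucers: large (256,223), small (370,153), square (181,253), trough (165,185). Bystanders: tape (211,194), jar (406,200). Blue look-alikes are at (203,144), (110,169) and (313,231). Next I'll fit the model silhouettes.

```bash
cat > fit.py <<'E'
import numpy as np, cv2
from scipy.optimize import minimize
from rig import get_image
def ring(kind,a,b,z):
    if kind=='r':
        t=np.linspace(0,2*np.pi,48,endpoint=False); return np.c_[a/2*np.cos(t),a/2*np.sin(t),0*t+z]
    return np.array([[sx*a/2,sy*b/2,z] for sx,sy in((1,1),(1,-1),(-1,-1),(-1,1))])
def pot(k,a,b,fa,fb,h): return np.vstack([ring(k,a,b,h),ring(k,a,b,h-.022),ring(k,fa,fb,0)])
def sau(k,a,b): return np.vstack([ring(k,a,b,.009),ring(k,a,b,0)])
M={'LP':pot('r',.066,0,.05,0,.064),'SP':pot('r',.042,0,.03,0,.05),'QP':pot('q',.054,.054,.044,.044,.058),'TP':pot('q',.094,.046,.084,.036,.05),
'LS':sau('r',.076,0),'SS':sau('r',.056,0),'QS':sau('q',.07,.07),'TS':sau('q',.11,.062),'tape':np.vstack([ring('r',.052,0,.02),ring('r',.052,0,0)])}
def world(P,p):
    c,s=np.cos(p[2]),np.sin(p[2]); return P@np.array([[c,s,0],[-s,c,0],[0,0,1]])+[p[0],p[1],0]
def proj(d,P): return cv2.projectPoints(P,d["rvec"],d["tvec"],d["K"],d["D"])[0][:,0]
def clay(im):
    h=cv2.cvtColor(im,cv2.COLOR_RGB2HSV).astype(int)
    return (((h[...,0]<13)|(h[...,0]>172))&(h[...,1]>105)&(h[...,2]>40)).astype(np.uint8)
def ray(d,uv,z):
    n=cv2.undistortPoints(np.float64([[uv]]),d["K"],d["D"])[0,0]; R=cv2.Rodrigues(d["rvec"])[0]
    C=-R.T@np.ravel(d["tvec"]); v=R.T@np.r_[n,1]; return C+v*(z-C[2])/v[2]
def fit(d,name,p0,S=4):
    m=clay(d["pixels"]); P=M[name]
    n,lab=cv2.connectedComponents(m); q=proj(d,world(P,p0))
    c=q.mean(0); ids=[(np.hypot(*(np.argwhere(lab==i).mean(0)[::-1]-c)),i) for i in range(1,n) if (lab==i).sum()>60]
    pts=np.argwhere(lab==min(ids)[1])[:,::-1].astype(np.int32)
    o=pts.min(0)-20; sz=(pts.max(0)-o+20)*S
    T=np.zeros(sz[::-1],np.uint8); cv2.fillConvexPoly(T,cv2.convexHull(np.round((pts-o)*S).astype(np.int32)),1)
    k=np.ones((S-1,S-1),np.uint8); T=cv2.dilate(T,k)
    def cost(p):
        A=np.zeros_like(T); cv2.fillConvexPoly(A,cv2.convexHull(np.round((proj(d,world(P,p))-o)*S).astype(np.int32)),1)
        return (A!=T).sum()/T.sum()
    best=None
    for y in np.arange(4)*np.pi/4 if len(P)<20 else [0]:
        s=np.array([[p0[0],p0[1],y]]*4)+np.vstack([np.zeros(3),np.diag([.015,.015,.3])])
        r=minimize(cost,s[0],method='Nelder-Mead',options=dict(initial_simplex=s,xatol=1e-4,fatol=1e-5))
        if best is None or r.fun<best.fun: best=r
    return best.x,best.fun
E
python3 - <<'E'
from fit import *
import json
d=get_image("top"); e=get_image("side")
S={'LP':(251,150),'SP':(421,253),'QP':(360,214),'TP':(463,202),'LS':(256,223),'SS':(370,153),'QS':(181,253),'TS':(165,185),'tape':(211,194)}
out={}
for k,uv in S.items():
    w=ray(d,uv,.03 if k[1]=='P' else .005); p,c=fit(d,k,[w[0],w[1],0]); p2,c2=fit(e,k,p)
    print(k,p.round(4),round(c,3),'side',p2.round(4),round(c2,3)); out[k]=list(p)
for k,uv,z in (('jar',(406,200),.055),('b1',(203,144),.05),('b3',(313,231),.05)): print(k,ray(d,uv,z).round(3))
json.dump(out,open('est.json','w'))
E
```

```text
LP [0.6324 0.1399 0.2017] 0.054 side [0.6327 0.1375 0.2253] 0.024
SP [ 0.3925 -0.2757  0.0355] 0.073 side [ 0.3923 -0.2799  0.4038] 0.161
QP [ 0.4814 -0.1206  1.1707] 0.021 side [ 0.4889 -0.1497  0.7335] 0.197
TP [ 0.5171 -0.3728 -0.9354] 0.024 side [ 0.5167 -0.3771  2.1762] 0.016
LS [0.4575 0.1295 0.1972] 0.039 side [0.4569 0.1273 0.1604] 0.021
SS [ 0.638  -0.1533  0.1599] 0.066 side [ 0.6376 -0.1558  0.102 ] 0.088
QS [ 0.384   0.3137 -0.2215] 0.018 side [ 0.3842  0.3121 -0.2076] 0.05
TS [0.551  0.3567 0.3318] 0.014 side [0.5506 0.3547 0.3092] 0.042
tape [0.5291 0.2384 0.5056] 0.038 side [ 0.5289  0.2373 -0.044 ] 0.031
jar [ 0.517 -0.233  0.055]
b1 [0.645 0.252 0.05 ]
b3 [ 0.441 -0.012  0.05 ]
```

Request:
jog_arm(motion="0 0 0 0.0244 0.0359 -0.009 0.085; 0 0 0 0.0244 0.0359 -0.009 0.085; 0 0 0 0.0244 0.0359 -0.009 0.085; 0 0 0 0.0244 0.0359 -0.009 0.085; 0 0 0 0.0244 0.0359 -0.009 0.085; 0 0 0 0.0244 0.0359 -0.009 0.085; 0 0 0 0.0244 0.0359 -0.009 0.085; 0 0 0 0.0244 0.0359 -0.009 0.085; 0 0 0 0.0244 0.0359 -0.009 0.085; 0 0 0 0 0 0 0.085; 0 0 0 0 0 0 0.085", force=20)

```text
time_s: 1.3
position: [0.3929, -0.2767, 0.161]
orientation: [-0.0, 0.99, 0.141, -0.0]
ft_force: [-0.7, -0.3, 0.6]
finger_gap: 0.0851
finger_force: 0.0
```

```bash
python3 - <<'E'
from fit import *
from rig import readout
o=readout.get_obs(); w=get_image("wrist"); print(o['position'],o['orientation'],o['time_s']); print(w["K"],w["D"],w["T_tool_cam"])
cv2.imwrite("pics/w1.png",w["pixels"][:,:,::-1])
E
```

```text
[ 0.39293519 -0.27670296  0.16099284] [-5.38477187e-05  9.89996705e-01  1.41090023e-01 -3.55548911e-04] 1.3
[[334.02664768   0.         278.56239372]
 [  0.         334.02664768 211.38478064]
 [  0.           0.           1.        ]] [-0.03012483  0.          0.          0.          0.        ] [[-7.06521257e-04 -9.53149685e-01 -3.02498230e-01  7.76760738e-02]
 [ 9.99999528e-01 -8.75017901e-04  4.21497053e-04  1.67099102e-03]
 [-6.66441149e-04 -3.02497789e-01  9.53149854e-01 -1.30710622e-01]
 [ 0.00000000e+00  0.00000000e+00  0.00000000e+00  1.00000000e+00]]
```

View pics/w1.png

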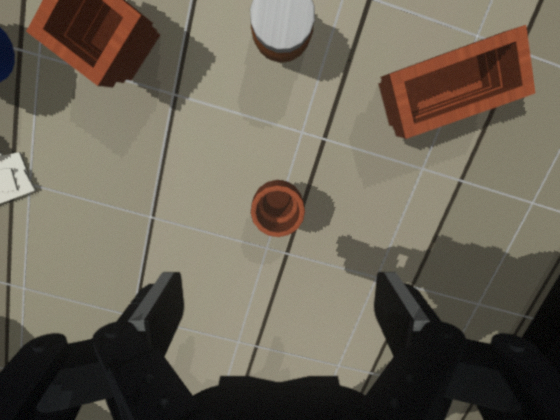

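The small pot sits at about (278,208) on the gripper's centre line, with trough (458,82), square (95,35) and jar (282,20). I'll cross-check the fit from this view.

```bash
cat >> fit.py <<'E'
from scipy.spatial.transform import Rotation as Ro
def wrist():
    from rig import readout
    o=readout.get_obs(); w=get_image("wrist"); q=o['orientation']
    T=np.eye(4); T[:3,:3]=Ro.from_quat([*q[1:],q[0]]).as_matrix(); T[:3,3]=o['position']
    X=np.linalg.inv(T@w["T_tool_cam"]); w["rvec"]=cv2.Rodrigues(X[:3,:3])[0]; w["tvec"]=X[:3,3]; return o,w
E
python3 - <<'E'
from fit import *
import json
E=json.load(open('est.json')); o,w=wrist()
for k in('SP','TP'): print(k,fit(w,k,E[k]))
E
```

```text
SP (array([ 0.39405673, -0.27762861,  0.24637212]), np.float64(0.06965690985118042))
TP (array([ 0.51834181, -0.37473648,  2.20208952]), np.float64(0.014778617614402176))
```

Request:
jog_arm(motion="0 0 0 0.0007 -0.0009 -0.045 0.08; 0 0 0 0 0 -0.045 0.075; 0 0 0 0 0 -0.030 0.07; 0 0 0 0 0 -0.012 0.065; 0 0 0 0 0 0 0.055; 0 0 0 0 0 0 0.045; 0 0 0 0 0 0 0.035; 0 0 0 0 0 0 0.03; 0 0 0 0 0 0 0.03; 0 0 0 0 0 0 0.03", force=30)

```text
time_s: 2.4
position: [0.3949, -0.2797, 0.0314]
orientation: [0.002, 0.99, 0.14, 0.001]
ft_force: [-0.1, -0.6, 7.0]
finger_gap: 0.0394
finger_force: 30.4
```

Request:
jog_arm(motion="0 0 0 0 0 0.01 0.03; 0 0 0 0 0 0.04 0.03; 0 0 0 0 0 0.04 0.03; 0 0 0 0 0 0.03 0.03; 0 0 0 0 0 0 0.03")

```text
time_s: 2.9
position: [0.3957, -0.2802, 0.1552]
orientation: [0.004, 0.99, 0.14, 0.003]
ft_force: [1.1, -0.7, 0.0]
finger_gap: 0.0393
finger_force: 30.6
```

```bash
python3 - <<'E'
from fit import *
o,w=wrist(); s=get_image("side")
a=cv2.resize(s["pixels"][60:270,260:540],(560,420)); 
cv2.imwrite("pics/w2.png",cv2.resize(np.hstack([w["pixels"],a]),(800,300))[:,:,::-1])
E
```

```text
(no output)
```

View pics/w2.png

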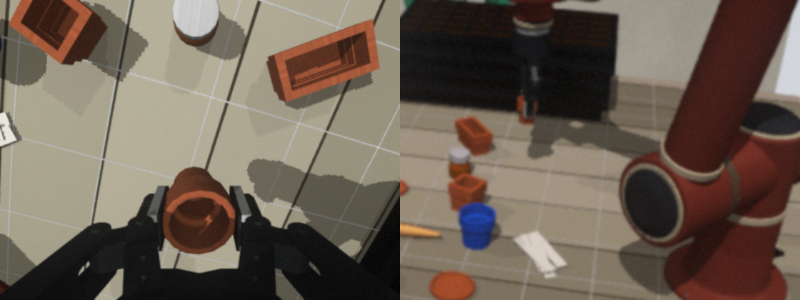

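The small pot is held between the pads. Its foot appears up-image, so it may have tilted about the closing axis. I'll measure that.

```bash
cat >> fit.py <<'E'
def held(w,o,name,h,yaw=0):
    """fit held pot: world x,y,z(foot) and tilt about closing axis, closing offset"""
    q=o['orientation']; R=Ro.from_quat([*q[1:],q[0]]).as_matrix(); yax=R[:,1]; P=M[name]-[0,0,h]
    P=Ro.from_euler('z',np.arctan2(yax[1],yax[0])).apply(P) if len(P)<20 else P
    m=clay(w["pixels"]); n,lab=cv2.connectedComponents(m)
    f=lambda p: Ro.from_rotvec(yax*p[3]).apply(P)+o['position']+p[:3]
    p0=np.array([0,0,.02,0]); c=proj(w,f(p0)).mean(0)
    ids=[(np.hypot(*(np.argwhere(lab==i).mean(0)[::-1]-c)),i) for i in range(1,n) if (lab==i).sum()>300]
    pts=np.argwhere(lab==min(ids)[1])[:,::-1].astype(np.int32); T=np.zeros((840,1120),np.uint8); cv2.fillConvexPoly(T,cv2.convexHull(pts*2),1)
    def cost(p):
        A=np.zeros_like(T); cv2.fillConvexPoly(A,cv2.convexHull(np.round(proj(w,f(p))*2).astype(np.int32)),1); return (A!=T).sum()/T.sum()
    s=np.array([p0]*5)+np.vstack([np.zeros(4),np.diag([.008,.008,.01,.2])])
    r=minimize(cost,p0,method='Nelder-Mead',options=dict(initial_simplex=s,maxiter=600,xatol=1e-4,fatol=1e-5))
    return r.x,cost(p0),r.fun
E
python3 - <<'E'
from fit import *
o,w=wrist(); print(o['position'],o['orientation'],o['joints'],held(w,o,'SP',.05))
E
```

```text
[ 0.39352894 -0.27815463  0.14983117] [2.73811951e-04 9.90153034e-01 1.39988529e-01 3.25634911e-04] [-7.69976314e-01 -2.24180690e-01  2.03053480e+00  1.83536872e-04
  1.33440656e+00  5.19877419e-01] (array([ 0.00131272, -0.00046548,  0.01663095, -0.08511957]), np.float64(0.11837884359596276), np.float64(0.047596693007850195))
```

Request:
jog_arm(motion="0 0 0 0.0405 0.0206 0 0.03; 0 0 0 0.0405 0.0206 0 0.03; 0 0 0 0.0405 0.0206 0 0.03; 0 0 0 0.0405 0.0206 0 0.03; 0 0 0 0.0405 0.0206 0 0.03; 0 0 0 0.0405 0.0206 0 0.03; 0 0 0 0 0 0 0.03; 0 0 0 0 0 -0.04 0.03; 0 0 0 0 0 -0.04 0.03; 0 0 0 0 0 -0.02 0.03; 0 0 0 0 0 0 0.03; 0 0 0 0 0 0 0.03")

```text
time_s: 4.25
position: [0.6352, -0.1546, 0.0479]
orientation: [-0.001, 0.99, 0.14, -0.001]
ft_force: [0.9, -1.3, -0.1]
finger_gap: 0.0391
finger_force: 30.6
```

```bash
python3 - <<'E'
from fit import *
o,w=wrist(); print(o['position'],held(w,o,'SP',.05))
cv2.imwrite("pics/w3.png",w["pixels"][:,:,::-1])
E
```

```text
[ 0.63523737 -0.1545648   0.0479319 ] (array([ 0.00171274, -0.00118453,  0.02961275,  0.64393879]), np.float64(0.38072985035442375), np.float64(0.14266211604095563))
```

View pics/w3.png

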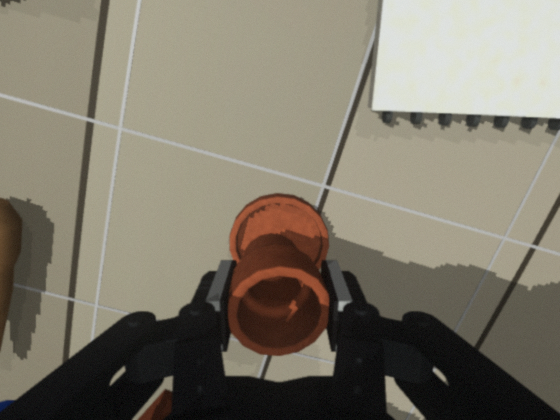

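The pot is over its saucer (saucer centre about (280,235), pot rim about (278,308)), consistent with perspective. I'll lower it and watch the force.

Request:
jog_arm(motion="0 0 0 0.0012 0 -0.006 0.03; 0 0 0 0 0 -0.004 0.03; 0 0 0 0 0 0 0.03; 0 0 0 0 0 0 0.03")

```text
time_s: 4.7
position: [0.6378, -0.1547, 0.0396]
orientation: [0.0, 0.99, 0.14, 0.0]
ft_force: [-0.5, -0.4, -0.3]
finger_gap: 0.0393
finger_force: 30.6
```

Request:
jog_arm(motion="0 0 0 0 0 -0.0025 0.03; 0 0 0 0 0 0 0.03; 0 0 0 0 0 0 0.03")

```text
time_s: 5.0
position: [0.6376, -0.1547, 0.0367]
orientation: [-0.0, 0.99, 0.14, -0.0]
ft_force: [-0.1, 0.4, -0.2]
finger_gap: 0.0397
finger_force: 30.6
```

Request:
jog_arm(motion="0 0 0 0 0 -0.0015 0.03; 0 0 0 0 0 0 0.03; 0 0 0 0 0 0 0.03")

```text
time_s: 5.3
position: [0.638, -0.1548, 0.0357]
orientation: [0.0, 0.99, 0.14, 0.0]
ft_force: [-0.8, 0.2, 1.2]
finger_gap: 0.0393
finger_force: 30.8
```

Request:
jog_arm(motion="0 0 0 0 0 -0.0005 0.042; 0 0 0 0 0 0 0.046; 0 0 0 0 0 0 0.052; 0 0 0 0 0 0 0.06; 0 0 0 0 0 0 0.066; 0 0 0 0 0 0 0.07; 0 0 0 0 0 0.02 0.07; 0 0 0 0 0 0.045 0.07; 0 0 0 0 0 0.045 0.07; 0 0 0 0 0 0 0.07")

```text
time_s: 6.3
position: [0.6423, -0.1563, 0.1542]
orientation: [0.004, 0.99, 0.14, 0.007]
ft_force: [1.5, -0.4, 0.7]
finger_gap: 0.0703
finger_force: 0.0
```

```bash
python3 - <<'E'
from fit import *
o,w=wrist(); s=get_image("side"); t=get_image("top")
a=cv2.resize(s["pixels"][150:220,210:303],(560,420)); print(o['position'])
cv2.imwrite("pics/w4.png",cv2.resize(np.hstack([w["pixels"],a]),(800,300))[:,:,::-1])
E
```

```text
[ 0.64233118 -0.15634925  0.15416473]
```

View pics/w4.png

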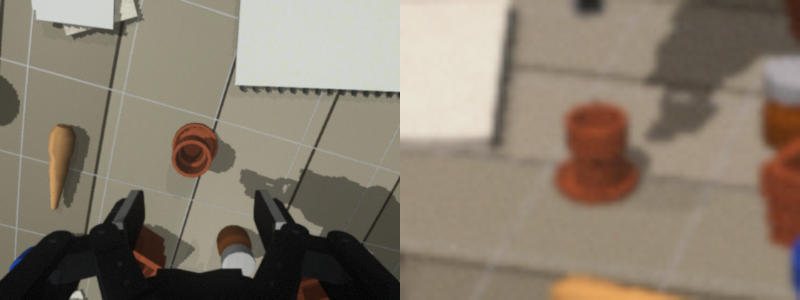

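The side crop shows the small pot upright and centred in its saucer. Next is the trough.

Request:
jog_arm(motion="0 0 -7.8 -0.0134 -0.0244 0 0.08; 0 0 -7.8 -0.0134 -0.0244 0 0.08; 0 0 -7.8 -0.0134 -0.0244 0 0.08; 0 0 -7.8 -0.0134 -0.0244 0 0.08; 0 0 -7.8 -0.0134 -0.0244 0 0.08; 0 0 -7.8 -0.0134 -0.0244 0 0.08; 0 0 -7.8 -0.0134 -0.0244 0 0.08; 0 0 -7.8 -0.0134 -0.0244 0 0.08; 0 0 -7.8 -0.0134 -0.0244 0 0.08; 0 0 0 0 0 0 0.08; 0 0 0 0 0 0 0.08; 0 0 0 0 0 0 0.08")

```text
time_s: 7.65
position: [0.5169, -0.3732, 0.1433]
orientation: [-0.001, 0.891, -0.454, -0.001]
ft_force: [-0.0, -0.7, 0.7]
finger_gap: 0.08
finger_force: 0.0
```

```bash
cat >chk.py <<'E'
from fit import *
import json,sys
E=json.load(open('est.json')); o,w=wrist(); k=sys.argv[1]
q=o['orientation']; R=Ro.from_quat([*q[1:],q[0]]).as_matrix(); print(o['time_s'],o['position'],'psi',np.degrees(np.arctan2(R[1,1],R[0,1])),'j6',o['joints'][5])
p,c=fit(w,k,E[k]); print(k,p,np.degrees(p[2]),c, 'd',p[:2]-o['position'][:2])
E
python3 chk.py TP
```

```text
7.65 [ 0.51691661 -0.37315857  0.14333889] psi -144.02569460229327 j6 1.771548639775576
TP [ 0.51847253 -0.3744897   2.19951686] 126.0230329413463 0.013578941921749223 d [ 0.00155592 -0.00133112]
```

Request:
jog_arm(motion="0 0 0 0.0013 -0.0013 -0.04 0.08; 0 0 0 0 0 -0.04 0.08; 0 0 0 0 0 -0.025 0.075; 0 0 0 0 0 -0.008 0.07; 0 0 0 0 0 0 0.06; 0 0 0 0 0 0 0.05; 0 0 0 0 0 0 0.04; 0 0 0 0 0 0 0.035; 0 0 0 0 0 0 0.035; 0 0 0 0 0 0 0.035", force=45)

```text
time_s: 8.7
position: [0.5198, -0.3767, 0.0343]
orientation: [0.0, 0.891, -0.455, 0.002]
ft_force: [0.3, 0.5, 6.3]
finger_gap: 0.0452
finger_force: 47.9
```

Request:
jog_arm(motion="0 0 0 0 0 0.01 0.035; 0 0 0 0 0 0.03 0.035; 0 0 0 0 0 0.04 0.035; 0 0 0 0 0 0.03 0.035; 0 0 0 0 0.02 0 0.035; 0 0 6 0.002 0.04 0 0.035; 0 0 6 0.0025 0.044 0 0.035; 0 0 6 0.0025 0.044 0 0.035; 0 0 6 0.0025 0.044 0 0.035; 0 0 6 0.0025 0.044 0 0.035; 0 0 6 0.0025 0.044 0 0.035; 0 0 6 0.0025 0.044 0 0.035")

```text
time_s: 9.9
position: [0.5334, -0.0489, 0.1398]
orientation: [-0.0, 0.995, -0.103, -0.002]
ft_force: [0.9, -0.2, -1.7]
finger_gap: 0.0452
finger_force: 46.8
```

```bash
python3 - <<'E'
from fit import *
o,w=wrist(); print(o['position'],o['joints'][5],o['finger_gap'],held(w,o,'TP',.05))
E
```

```text
[ 0.53335415 -0.04890907  0.13978592] 1.5471970081302358 0.04521720641543791 (array([-0.05044022,  0.01037383, -0.10265219,  1.77293084]), np.float64(1.0125346632078003), np.float64(0.5558413095983541))
```

Request:
jog_arm(motion="0 0 3.4 0.0017 0.0451 0 0.035; 0 0 3.4 0.0017 0.0451 0 0.035; 0 0 3.4 0.0017 0.0451 0 0.035; 0 0 3.4 0.0017 0.0451 0 0.035; 0 0 3.4 0.0017 0.0451 0 0.035; 0 0 3.4 0.0017 0.0451 0 0.035; 0 0 3.4 0.0017 0.0451 0 0.035; 0 0 3.4 0.0017 0.0451 0 0.035; 0 0 3.1 0.0017 0.0451 0 0.035; 0 0 0 0 0 0 0.035; 0 0 0 0 0 -0.04 0.035; 0 0 0 0 0 -0.02 0.035")

```text
time_s: 11.15
position: [0.5479, 0.3534, 0.0777]
orientation: [0.001, 0.987, 0.158, -0.003]
ft_force: [-1.6, -0.8, -3.3]
finger_gap: 0.0457
finger_force: 47.8
```

```bash
sed -i "s/yax\[0\])).apply(P) if len(P)<20/yax[0])+np.pi\/2).apply(P) if len(P)<20/" fit.py; python3 - <<'E'
from fit import *
import json
o,w=wrist(); print(o['position'],held(w,o,'TP',.05))
E=json.load(open('est.json')); im=w["pixels"].copy(); 
cv2.polylines(im,[np.int32(proj(w,world(M['TS'][:4],[.5508,.3552,.319])))],True,(0,255,0),1)
cv2.imwrite("pics/w5.png",im[:,:,::-1])
E
```

```text
[0.54788063 0.35335593 0.07765102] (array([ 0.02072118,  0.00499995,  0.0174199 , -0.17523991]), np.float64(0.35394422590615343), np.float64(0.057644352346164655))
```

View pics/w5.png

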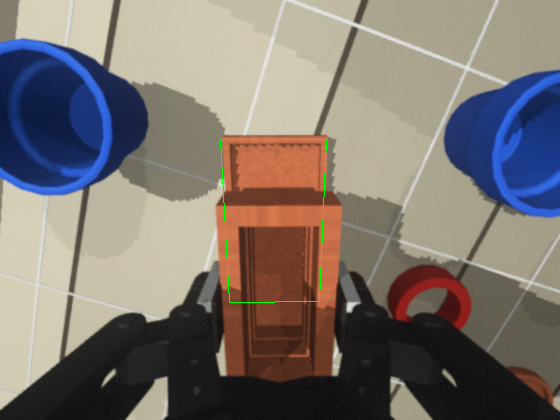

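The saucer outline (green) matches the picture, and the trough is lengthways above it. The pot's far rim edge runs (217,207)–(341,206). I'll check its tilt against the prediction.

```bash
python3 - <<'E'
from fit import *
o,w=wrist(); q=o['orientation']; R=Ro.from_quat([*q[1:],q[0]]).as_matrix()
for t in(-.1,0,.1):
  Rt=Ro.from_rotvec([0,t,0]).as_matrix()
  # tool frame: x long, z down; rim at z=-.0157, foot +.0343
  P=np.array([[.047,-.023,-.0157],[.047,.023,-.0157],[.047,.023,.0063],[.042,.018,.0343],[.042,-.018,.0343]])@Rt.T
  print(t,proj(w,P@R.T+o['position']).round(0).tolist())
print(np.degrees(np.arctan2(R[1,1],R[0,1])))
E
```

```text
-0.1 [[211.0, 189.0], [336.0, 189.0], [328.0, 182.0], [310.0, 185.0], [240.0, 185.0]]
0 [[209.0, 196.0], [338.0, 196.0], [329.0, 182.0], [311.0, 180.0], [239.0, 180.0]]
0.1 [[207.0, 204.0], [340.0, 204.0], [331.0, 184.0], [312.0, 175.0], [238.0, 175.0]]
-71.82108924944357
```

Request:
jog_arm(motion="0 0 0 0.002 0.0006 -0.02 0.035; 0 0 0 0 0 -0.014 0.035; 0 0 0 0 0 0 0.035; 0 0 0 0 0 0 0.035; 0 0 0 0 0 0 0.035")

```text
time_s: 11.75
position: [0.5534, 0.3552, 0.0491]
orientation: [-0.0, 0.987, 0.158, 0.001]
ft_force: [-0.5, -0.6, -2.6]
finger_gap: 0.0454
finger_force: 47.8
```

Request:
jog_arm(motion="0 0 0 0 0 -0.004 0.035; 0 0 0 0 0 -0.004 0.035; 0 0 0 0 0 0 0.035; 0 0 0 0 0 0 0.035")

```text
time_s: 12.15
position: [0.5525, 0.3548, 0.0396]
orientation: [0.0, 0.987, 0.158, -0.0]
ft_force: [0.3, -0.2, -1.7]
finger_gap: 0.045
finger_force: 47.8
```

Request:
jog_arm(motion="0 0 0 0 0 -0.002 0.035; 0 0 0 0 0 0 0.035; 0 0 0 0 0 0 0.035")

```text
time_s: 12.45
position: [0.553, 0.3551, 0.0383]
orientation: [-0.0, 0.987, 0.158, 0.0]
ft_force: [-1.5, -0.1, 0.1]
finger_gap: 0.0451
finger_force: 48.0
```

Request:
jog_arm(motion="0 0 0 0 0 -0.0015 0.035; 0 0 0 0 0 0 0.035; 0 0 0 0 0 0 0.035")

```text
time_s: 12.75
position: [0.5531, 0.3552, 0.0383]
orientation: [-0.0, 0.987, 0.158, 0.0]
ft_force: [-4.0, -2.3, 7.6]
finger_gap: 0.045
finger_force: 49.0
```

Request:
jog_arm(motion="0 0 0 0 0 0.0008 0.046; 0 0 0 0 0 0 0.05; 0 0 0 0 0 0 0.056; 0 0 0 0 0 0 0.064; 0 0 0 0 0 0 0.07; 0 0 0 0 0 0 0.07; 0 0 0 0 0 0.02 0.07; 0 0 0 0 0 0.045 0.07; 0 0 0 0 0 0.045 0.07; 0 0 0 0 0 0 0.08; 0 0 0 0 0 0 0.08")

```text
time_s: 13.85
position: [0.5538, 0.3554, 0.1494]
orientation: [-0.001, 0.987, 0.158, 0.002]
ft_force: [-0.6, 0.4, -1.2]
finger_gap: 0.0799
finger_force: 0.0
```

```bash
python3 - <<'E'
from fit import *
o,w=wrist(); s=get_image("side"); print(o['position'])
a=cv2.resize(s["pixels"][262:347,175:288],(560,420),interpolation=cv2.INTER_CUBIC)
cv2.imwrite("pics/w6.png",cv2.resize(np.hstack([w["pixels"],a]),(800,300))[:,:,::-1])
E
```

```text
[0.55376912 0.35542821 0.14938475]
```

View pics/w6.png

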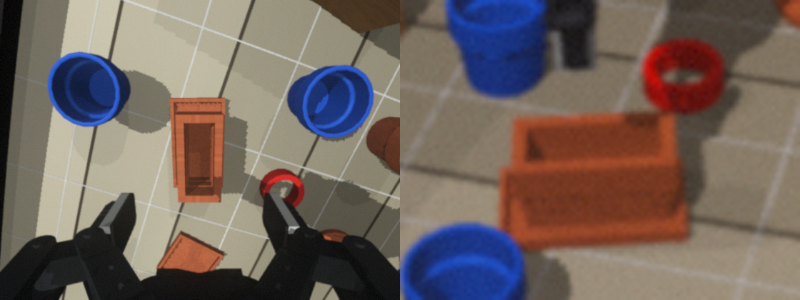

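```bash
cat > ov.py <<'E'
from fit import *
import sys
def over(w,k,p,z,crop,f,S=4):
    x0,y0,x1,y1=crop; im=cv2.resize(w["pixels"][y0:y1,x0:x1],None,fx=S,fy=S,interpolation=cv2.INTER_CUBIC)
    P=world(M[k],p)+[0,0,z]; n=len(P)//3
    for r in(P[:n],): cv2.polylines(im,[np.int32((proj(w,r)-[x0,y0])*S)],True,(0,255,0),1)
    cv2.imwrite(f,im[:,:,::-1])
E
python3 - <<'E'
from ov import *
o,w=wrist(); over(w,'TP',[.5508,.3552,.319],.004,(225,125,335,295),'pics/w7.png',3)
print(proj(w,world(M['TP'],[.5508,.3552,.319])[:4]+[0,0,.004]))
E
```

```text
[[239.47263652 154.99207877]
 [308.85237969 154.81443563]
 [305.6546025  280.82936507]
 [244.2529867  280.97574777]]
```

View pics/w7.png

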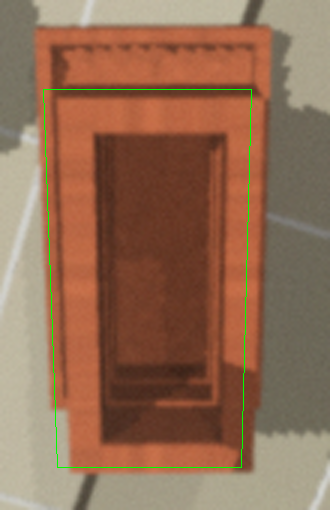

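The trough is within about 2–3 mm of centre, aligned and seated. Next is the large round pot.

Request:
jog_arm(motion="0 0 0 0.0159 -0.0433 0 0.085; 0 0 0 0.0159 -0.0433 0 0.085; 0 0 0 0.0159 -0.0433 0 0.085; 0 0 0 0.0159 -0.0433 0 0.085; 0 0 0 0.0159 -0.0433 0 0.085; 0 0 0 0 0 0 0.085; 0 0 0 0 0 0 0.085; 0 0 0 0 0 0 0.085")

```text
time_s: 14.8
position: [0.6312, 0.1392, 0.1456]
orientation: [-0.0, 0.987, 0.158, -0.001]
ft_force: [-0.9, 0.4, -0.4]
finger_gap: 0.0847
finger_force: 0.0
```

```bash
python3 chk.py LP
```

```text
14.8 [0.63117848 0.13916342 0.14560953] psi -71.77136078753279 j6 1.3543087788088621
LP [0.6335207  0.13771367 0.0493729 ] 2.8288590755322427 0.03641278695558893 d [ 0.00234222 -0.00144975]
```

Request:
jog_arm(motion="0 0 0 0.002 -0.0013 -0.03 0.085; 0 0 0 0 0 -0.035 0.085; 0 0 0 0 0 -0.025 0.085; 0 0 0 0 0 -0.014 0.085; 0 0 0 0 0 0 0.075; 0 0 0 0 0 0 0.068; 0 0 0 0 0 0 0.06; 0 0 0 0 0 0 0.055; 0 0 0 0 0 0 0.055; 0 0 0 0 0 0 0.055", force=40)

```text
time_s: 15.85
position: [0.6356, 0.1374, 0.0451]
orientation: [-0.0, 0.987, 0.158, 0.002]
ft_force: [-0.1, 1.6, 6.2]
finger_gap: 0.0638
finger_force: 44.5
```

Request:
jog_arm(motion="0 0 0 0 0 0.01 0.055; 0 0 0 0 0 0.03 0.055; 0 0 0 0 0 0.03 0.055; 0 0 0 0 0 0.02 0.055; 0 0 0 -0.015 -0.001 0 0.055; 0 0 0 -0.0365 -0.0019 0 0.055; 0 0 0 -0.0365 -0.0019 0 0.055; 0 0 0 -0.0365 -0.0019 0 0.055; 0 0 0 -0.0365 -0.0019 0 0.055; 0 0 0 -0.0153 -0.0007 0 0.055; 0 0 0 0 0 0 0.055; 0 0 0 0 0 0 0.055")

```text
time_s: 17.05
position: [0.4582, 0.1277, 0.1334]
orientation: [0.0, 0.987, 0.158, 0.0]
ft_force: [0.9, 0.1, -0.8]
finger_gap: 0.0635
finger_force: 44.5
```

```bash
python3 - <<'E'
from fit import *
o,w=wrist(); print(o['position'],held(w,o,'LP',.064)); 
im=w["pixels"].copy()
cv2.polylines(im,[np.int32(proj(w,world(M['LS'][:48],[.4572,.1285,0])))],True,(0,255,0),1)
cv2.polylines(im,[np.int32(proj(w,M['LP'][:48]+o['position']+[0,0,.0189-.064]))],True,(0,255,255),1)
cv2.imwrite("pics/w8.png",im[:,:,::-1])
E
```

```text
[0.45815777 0.12766808 0.13337954] (array([-0.00546346, -0.00324358,  0.02451962,  0.50164408]), np.float64(0.23852265765682143), np.float64(0.12136372918484416))
```

View pics/w8.png

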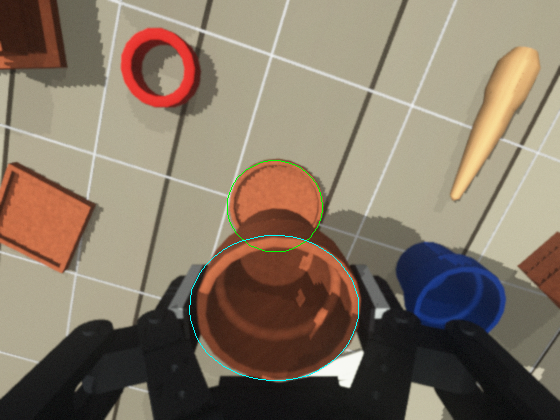

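The rim matches an upright pot (cyan) and the saucer matches its estimate (green). I'll lower it now.

Request:
jog_arm(motion="0 0 0 -0.0005 0.0005 -0.03 0.055; 0 0 0 0 0 -0.03 0.055; 0 0 0 0 0 -0.014 0.055; 0 0 0 0 0 -0.005 0.055; 0 0 0 0 0 0 0.055; 0 0 0 0 0 0 0.055; 0 0 0 0 0 0 0.055")

```text
time_s: 17.8
position: [0.4587, 0.1284, 0.0557]
orientation: [0.0, 0.987, 0.158, 0.001]
ft_force: [-0.2, -0.2, -1.2]
finger_gap: 0.0638
finger_force: 44.5
```

Request:
jog_arm(motion="0 0 0 0 0 -0.003 0.055; 0 0 0 0 0 0 0.055; 0 0 0 0 0 0 0.055")

```text
time_s: 18.1
position: [0.4574, 0.1283, 0.0512]
orientation: [0.0, 0.987, 0.158, 0.0]
ft_force: [0.2, 0.1, -0.8]
finger_gap: 0.0641
finger_force: 44.5
```

Request:
jog_arm(motion="0 0 0 0 0 -0.0015 0.055; 0 0 0 0 0 0 0.055; 0 0 0 0 0 0 0.055")

```text
time_s: 18.4
position: [0.4573, 0.1283, 0.0495]
orientation: [-0.0, 0.987, 0.158, -0.0]
ft_force: [1.0, 0.0, -0.6]
finger_gap: 0.0636
finger_force: 44.5
```

Request:
jog_arm(motion="0 0 0 0 0 -0.0012 0.055; 0 0 0 0 0 0 0.055; 0 0 0 0 0 0 0.055")

```text
time_s: 18.7
position: [0.4579, 0.1285, 0.0491]
orientation: [-0.0, 0.987, 0.158, 0.0]
ft_force: [-2.6, 0.8, 5.0]
finger_gap: 0.0632
finger_force: 44.8
```

Contact. Release and lift.

Request:
jog_arm(motion="0 0 0 0 0 0.0006 0.065; 0 0 0 0 0 0 0.069; 0 0 0 0 0 0 0.075; 0 0 0 0 0 0 0.082; 0 0 0 0 0 0 0.085; 0 0 0 0 0 0 0.085; 0 0 0 0 0 0.02 0.085; 0 0 0 0 0 0.04 0.085; 0 0 0 0 0 0.04 0.085; 0 0 0 0 0 0 0.085; 0 0 0 0 0 0 0.085")

```text
time_s: 19.8
position: [0.4583, 0.1284, 0.1504]
orientation: [0.0, 0.987, 0.158, 0.002]
ft_force: [0.2, 0.8, -0.2]
finger_gap: 0.085
finger_force: 0.0
```

```bash
python3 - <<'E'
from fit import *
import json
o,w=wrist(); print(o['position']); im=w["pixels"].copy()
cv2.polylines(im,[np.int32(proj(w,M['LP'][:48]+[.4572,.1285,.004]))],True,(0,255,0),1)
s=get_image("side"); a=cv2.resize(s["pixels"][215:285,250:343],(560,420),interpolation=cv2.INTER_CUBIC)
cv2.imwrite("pics/w9.png",cv2.resize(np.hstack([im,a]),(800,300))[:,:,::-1])
E
```

```text
[0.45828569 0.12839276 0.15038699]
```

View pics/w9.png

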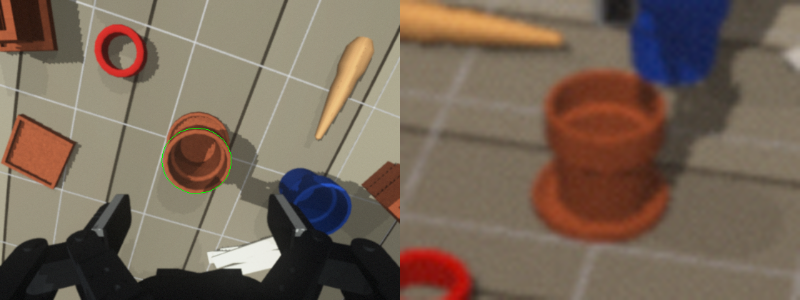

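The large pot is seated: the rim is on the prediction, and it stands upright in the side crop. Next is the square pot.

Request:
jog_arm(motion="0 0 -6.85 0.0041 -0.0418 0 0.085; 0 0 -6.85 0.0041 -0.0418 0 0.085; 0 0 -6.85 0.0041 -0.0418 0 0.085; 0 0 -6.85 0.0041 -0.0418 0 0.085; 0 0 -6.85 0.0041 -0.0418 0 0.085; 0 0 -6.85 0.0041 -0.0418 0 0.085; 0 0 0 0 0 0 0.085; 0 0 0 0 0 0 0.085; 0 0 0 0 0 0 0.085")

```text
time_s: 20.8
position: [0.4812, -0.1214, 0.1476]
orientation: [-0.0, 0.98, -0.198, -0.001]
ft_force: [-0.3, 0.9, -0.1]
finger_gap: 0.085
finger_force: 0.0
```

```bash
python3 chk.py QP
```

```text
20.8 [ 0.48122489 -0.12140003  0.14760184] psi -112.83064500841182 j6 1.5717699681809134
QP [ 0.48237381 -0.12238268 -0.39910116] -22.866812349129493 0.01357009234789322 d [ 0.00114892 -0.00098265]
```

Aligned. TCP target z is about 0.037.

Request:
jog_arm(motion="0 0 0 0.0011 -0.001 -0.03 0.085; 0 0 0 0 0 -0.04 0.085; 0 0 0 0 0 -0.028 0.08; 0 0 0 0 0 -0.012 0.075; 0 0 0 0 0 0 0.068; 0 0 0 0 0 0 0.06; 0 0 0 0 0 0 0.052; 0 0 0 0 0 0 0.045; 0 0 0 0 0 0 0.045; 0 0 0 0 0 0 0.045", force=40)

```text
time_s: 21.85
position: [0.4847, -0.124, 0.0411]
orientation: [0.0, 0.98, -0.199, 0.002]
ft_force: [0.5, 0.7, 7.5]
finger_gap: 0.0536
finger_force: 44.0
```

Request:
jog_arm(motion="0 0 0 0 0 0.01 0.045; 0 0 0 0 0 0.03 0.045; 0 0 0 0 0 0.04 0.045; 0 0 0 0 0 0.03 0.045; 0 0 0 -0.0045 0.02 0 0.045; 0 0 1.5 -0.0098 0.0435 0 0.045; 0 0 1.5 -0.0098 0.0435 0 0.045; 0 0 1.5 -0.0098 0.0435 0 0.045; 0 0 1.5 -0.0098 0.0435 0 0.045; 0 0 1.5 -0.0098 0.0435 0 0.045; 0 0 1.5 -0.0098 0.0435 0 0.045; 0 0 1.5 -0.0098 0.0435 0 0.045")

```text
time_s: 23.05
position: [0.4089, 0.2024, 0.1493]
orientation: [0.0, 0.994, -0.108, 0.0]
ft_force: [0.7, 1.5, -2.2]
finger_gap: 0.0532
finger_force: 43.0
```

Request:
jog_arm(motion="0 0 0 -0.0098 0.0435 0 0.045; 0 0 0 -0.0098 0.0435 0 0.045; 0 0 0 -0.0056 0.0234 0 0.045; 0 0 0 0 0 0 0.045; 0 0 0 0 0 -0.02 0.045; 0 0 0 0 0 -0.02 0.045; 0 0 0 0 0 0 0.045; 0 0 0 0 0 0 0.045")

```text
time_s: 23.85
position: [0.3847, 0.3105, 0.1089]
orientation: [0.0, 0.994, -0.109, -0.0]
ft_force: [0.7, 0.2, 0.3]
finger_gap: 0.0533
finger_force: 43.0
```

```bash
python3 - <<'E'
from fit import *
o,w=wrist(); q=o['orientation']; R=Ro.from_quat([*q[1:],q[0]]).as_matrix(); a=np.arctan2(R[1,1],R[0,1]); print(o['position'],np.degrees(a))
im=w["pixels"].copy()
cv2.polylines(im,[np.int32(proj(w,world(M['QS'][:4],[.384,.3125,-.215])))],True,(0,255,0),1)
cv2.polylines(im,[np.int32(proj(w,world(M['QP'][:4],[*o['position'][:2],a])+[0,0,o['position'][2]-.0411]))],True,(0,255,255),1)
cv2.imwrite("pics/w10.png",im[:,:,::-1])
E
```

```text
[0.3846941  0.3105228  0.10892273] -102.46322195789709
```

View pics/w10.png

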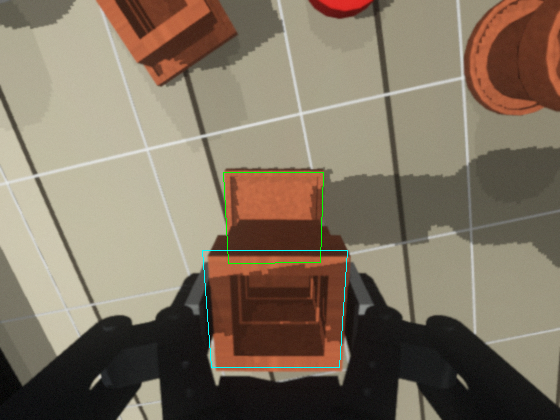

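The pot is square over the saucer (green outline (225,172)–(322,262)), and the rim sits near its prediction. I'll lower it.

Request:
jog_arm(motion="0 0 0 -0.0005 0.0015 -0.025 0.045; 0 0 0 0 0 -0.02 0.045; 0 0 0 0 0 -0.01 0.045; 0 0 0 0 0 -0.004 0.045; 0 0 0 0 0 0 0.045; 0 0 0 0 0 0 0.045; 0 0 0 0 0 0 0.045")

```text
time_s: 24.6
position: [0.3851, 0.3134, 0.0512]
orientation: [-0.001, 0.994, -0.108, 0.001]
ft_force: [0.5, 0.0, -1.2]
finger_gap: 0.0535
finger_force: 43.1
```

Request:
jog_arm(motion="0 0 0 0 0 -0.002 0.045; 0 0 0 0 0 0 0.045; 0 0 0 0 0 0 0.045")

```text
time_s: 24.9
position: [0.3843, 0.3129, 0.048]
orientation: [-0.0, 0.994, -0.108, 0.0]
ft_force: [0.1, 0.5, -1.3]
finger_gap: 0.0534
finger_force: 43.1
```

Request:
jog_arm(motion="0 0 0 0 0 -0.002 0.045; 0 0 0 0 0 0 0.045; 0 0 0 0 0 0 0.045")

```text
time_s: 25.2
position: [0.3842, 0.3128, 0.0458]
orientation: [0.0, 0.994, -0.108, -0.0]
ft_force: [0.6, -0.3, -1.1]
finger_gap: 0.0532
finger_force: 43.1
```

Request:
jog_arm(motion="0 0 0 0 0 -0.0015 0.045; 0 0 0 0 0 0 0.045; 0 0 0 0 0 0 0.045")

```text
time_s: 25.5
position: [0.3846, 0.313, 0.0451]
orientation: [-0.0, 0.994, -0.108, 0.0]
ft_force: [-2.8, -1.7, 4.9]
finger_gap: 0.0532
finger_force: 43.7
```

Contact. Release, then lift well clear.

Request:
jog_arm(motion="0 0 0 0 0 0.0006 0.054; 0 0 0 0 0 0 0.058; 0 0 0 0 0 0 0.064; 0 0 0 0 0 0 0.07; 0 0 0 0 0 0 0.075; 0 0 0 0 0 0 0.075; 0 0 0 0 0 0.02 0.075; 0 0 0 0 0 0.04 0.075; 0 0 0 0 0 0.045 0.075; 0 0 0 0 0 0.045 0.075; 0 0 0 0 0 0 0.075; 0 0 0 0 0 0 0.075")

```text
time_s: 26.7
position: [0.385, 0.3133, 0.1967]
orientation: [-0.001, 0.994, -0.108, 0.001]
ft_force: [-0.9, -0.1, -1.2]
finger_gap: 0.0749
finger_force: 0.0
```

```bash
python3 - <<'E'
from fit import *
o,w=wrist(); print(o['position']); im=w["pixels"].copy()
for k,p in(('QP',[.384,.3125,-.215]),('TP',[.5508,.3552,.319])): cv2.polylines(im,[np.int32(proj(w,world(M[k],p)[:4]+[0,0,.004]))],True,(0,255,0),1)
s=get_image("side"); a=cv2.resize(s["pixels"][135:345,150:430],(560,420),interpolation=cv2.INTER_CUBIC)
cv2.imwrite("pics/w11.png",cv2.resize(np.hstack([im,a]),(800,300))[:,:,::-1])
t=get_image("top"); print(fit(t,'tape',[.529,.238,0]))
E
```

```text
[0.38502896 0.31334218 0.19667979]
(array([0.52913738, 0.23868754, 0.26634651]), np.float64(0.0374234144725948))
```

View pics/w11.png

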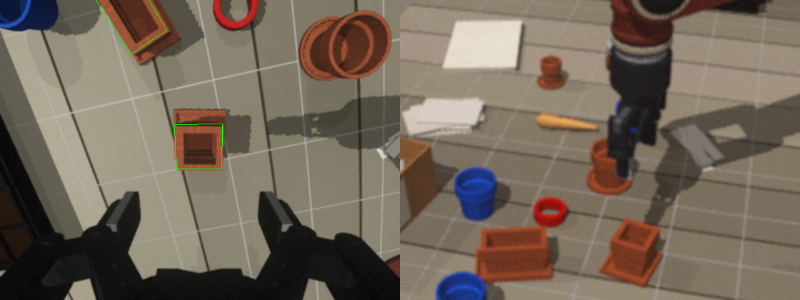

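All four pots sit upright in their own saucers, on their predicted outlines. The tape has not moved and the arm is clear, so I'm handing the job in.

```bash
python3 -c "
from rig import ticket
print(ticket.close_job())"
```

```text
the job is handed in; nothing more can be done
None
```

All four pots are upright and released in their own saucers, and I handed the job in at about 27 s on the robot clock. The tape roll has not moved; I gave the seed jar no final position check, but the arm never came near it. No verdict was shown at hand-in.

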